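Arm the bench switches in order

TASK

Arm the bench for a test run: with the fingertips press the keys of the wireless switches lightly, first yellow, then blue, then green, each right in so that it stays down. Leave the red key out, do not lift the switches or push them about, and leave the vials, bottle and beaker among them undisturbed.

Things in the scene. Friction and masses are not known exactly. Their poses are not given: they have to be found in the camera images.
- yellow_switch: loose wireless bench switch with the yellow key: grey square box 68 x 68 mm, 30 mm high, 0.6 kg, black at the foot, with a round steel collar (43 mm across) on top up to 33 mm. Origin at the centre of its underside, z up.
- yellow_key (a joint): travel of the yellow key's plunger in m: 0 = out, 0.006 = fully in. The plunger (36 mm across, standing 7 mm above the collar when out) moves straight down, has about 4 N of friction and no return spring: it stays where it is pushed, and cannot be pulled past 0.
- yellow_top (a point): centre of the flat top of the yellow key's cap, 30 mm across, 12 mm above its plunger: 52 mm above the table with the key out, 46 mm with it in and released. The cap is sprung on the plunger (2 N preload, 1.5 N/mm, 9 mm of give): pressed straight down it sinks 1 to 2 mm, then the plunger moves at about 4 N, then the cap yields on. 7 to 12 N puts the plunger fully in; the cap springs back, the plunger stays.
- blue_switch: loose wireless bench switch with the blue key: grey square box 68 x 68 mm, 30 mm high, 0.6 kg, black at the foot, with a round steel collar (43 mm across) on top up to 33 mm. Origin at the centre of its underside, z up.
- blue_key (a joint): travel of the blue key's plunger in m: 0 = out, 0.006 = fully in. The plunger (36 mm across, standing 7 mm above the collar when out) moves straight down, has about 4 N of friction and no return spring: it stays where it is pushed, and cannot be pulled past 0.
- blue_top (a point): centre of the flat top of the blue key's cap, 30 mm across, 12 mm above its plunger: 52 mm above the table with the key out, 46 mm with it in and released. The cap is sprung on the plunger (2 N preload, 1.5 N/mm, 9 mm of give): pressed straight down it sinks 1 to 2 mm, then the plunger moves at about 4 N, then the cap yields on. 7 to 12 N puts the plunger fully in; the cap springs back, the plunger stays.
- green_switch: loose wireless bench switch with the green key: grey square box 68 x 68 mm, 30 mm high, 0.6 kg, black at the foot, with a round steel collar (43 mm across) on top up to 33 mm. Origin at the centre of its underside, z up.
- green_key (a joint): travel of the green key's plunger in m: 0 = out, 0.006 = fully in. The plunger (36 mm across, standing 7 mm above the collar when out) moves straight down, has about 4 N of friction and no return spring: it stays where it is pushed, and cannot be pulled past 0.
- green_top (a point): centre of the flat top of the green key's cap, 30 mm across, 12 mm above its plunger: 52 mm above the table with the key out, 46 mm with it in and released. The cap is sprung on the plunger (2 N preload, 1.5 N/mm, 9 mm of give): pressed straight down it sinks 1 to 2 mm, then the plunger moves at about 4 N, then the cap yields on. 7 to 12 N puts the plunger fully in; the cap springs back, the plunger stays.
- red_switch: loose wireless bench switch with the red key: grey square box 68 x 68 mm, 30 mm high, 0.6 kg, black at the foot, with a round steel collar (43 mm across) on top up to 33 mm. Origin at the centre of its underside, z up.
- red_key (a joint): travel of the red key's plunger in m: 0 = out, 0.006 = fully in. The plunger (36 mm across, standing 7 mm above the collar when out) moves straight down, has about 4 N of friction and no return spring: it stays where it is pushed, and cannot be pulled past 0.
- red_top (a point): centre of the flat top of the red key's cap, 30 mm across, 12 mm above its plunger: 52 mm above the table with the key out, 46 mm with it in and released. The cap is sprung on the plunger (2 N preload, 1.5 N/mm, 9 mm of give): pressed straight down it sinks 1 to 2 mm, then the plunger moves at about 4 N, then the cap yields on. 7 to 12 N puts the plunger fully in; the cap springs back, the plunger stays.
- the_vial_amber: amber glass sample vial with a black screw cap, 35 mm across, 72 mm tall; loose, stands upright on the table as a bystander. Origin at the centre of its underside.
- the_vial_c: clear glass sample vial with a white screw cap, 27 mm across, 58 mm tall; loose, stands upright on the table as a bystander. Origin at the centre of its underside.
- the_oil_sample: clear reagent bottle of pale oil with a black cap, 60 mm across, 110 mm tall; loose, stands upright on the table as a bystander. Origin at the centre of its underside.
- the_beaker_small: small glass beaker, 54 mm across, 59 mm tall; loose, stands upright on the table as a bystander. Origin at the centre of its underside.
- electrode_arm: fixed electrode stand, an obstacle to the right of the switches. Origin on the table; an upright rod stands 64 mm further in x and 14 mm to -y, 364 mm tall; from the rod an arm about 260 mm up reaches 150 mm towards -x, a little to -y, with an electrode hanging from its end down to 116 mm. Pass over it or keep away from it.

How it is judged (in metres and radians):
On the way, in this order (a step that is already met when the one before it is completed fails the run):
1. the yellow key is in and stays in (value of joint yellow_key above 0.0045 m), for 0.2 s.
2. the blue key is in and stays in (value of joint blue_key above 0.0045 m), for 0.2 s.
3. the green key is in and stays in (value of joint green_key above 0.0045 m), for 0.2 s.
At the end, for the whole second after the job is handed in: The yellow, blue and green keys are in by more than 4.5 of their 6 mm, the red key is out (less than 2 mm in), the switches rest on the table within 20 mm of where they stood, and the vials, bottle and beaker within 15 mm (value of joint each of yellow_key, blue_key, green_key above 0.0045 m and value of joint red_key below 0.002 m and height (world z) of each of yellow_switch, blue_switch, green_switch, red_switch below 0.006 m and distance of each of yellow_switch, blue_switch, green_switch, red_switch from where it was at the start of the episode below 0.02 m and linear speed of each of yellow_switch, blue_switch, green_switch, red_switch below 0.02 m/s and distance of each of the_vial_amber, the_vial_c, the_oil_sample, the_beaker_small from where it was at the start of the episode below 0.015 m); the robot touches nothing.
It fails at once if the blue key goes in before the yellow key is in, or the green before the blue ((value of joint blue_key above 0.003 m and value of joint yellow_key below 0.004 m) or (value of joint green_key above 0.003 m and value of joint blue_key below 0.004 m)).
It fails at once if the red key is pressed (value of joint red_key above 0.002 m).
It fails at once if a switch is pressed hard (over 20 N) (contact force between any of the fingers, the arm and yellow_switch above 20 N or contact force between any of the fingers, the arm and blue_switch above 20 N or contact force between any of the fingers, the arm and green_switch above 20 N or contact force between any of the fingers, the arm and red_switch above 20 N).
It fails at once if a switch is lifted, carried or tilted, or shifted by more than 20 mm (height (world z) of any of yellow_switch, blue_switch, green_switch, red_switch above 0.006 m or distance of any of yellow_switch, blue_switch, green_switch, red_switch from where it was at the start of the episode above 0.02 m or angle between any of yellow_switch, blue_switch, green_switch, red_switch's own z axis and vertical above 0.15 rad).
It fails at once if a vial, the bottle or the small beaker is lifted, knocked over, or shifted by more than 15 mm (distance of any of the_vial_amber, the_vial_c, the_oil_sample, the_beaker_small from where it was at the start of the episode above 0.015 m or angle between any of the_vial_amber, the_vial_c, the_oil_sample, the_beaker_small's own z axis and vertical above 0.3 rad).
It also fails if it takes over 56 s, if anything falls off the work surface, if the arm or the gripper's body presses on something with over 40 N, if the wrist force passes 120 N, or if a joint passes its speed limit or range.

ROBOT

A 6-joint arm with a two-finger parallel gripper is mounted at the origin on a cart in front of the work surface, level with it; the furniture and walls round the work are solid. World frame = base frame: x ahead of the robot, y to its left, z up, the work surface at z = 0. Lengths are in m, angles in degrees, forces in N, time in s.
With the tool pointing down it reaches from about 0.25 to 0.725 m from the base axis. Payload 9.7 kg.
Tool frame: the origin (TCP) lies on the centre line of the jaws, within the pads' length; the fingertips stand bot.nose_length ahead of it and the grasp point (between the pads) lies 11 mm behind it (bot.nose_length is the distance from the TCP to the fingertips, in m); z points along the fingers, y is the line along which they close (so a half turn about z gives the same grasp; the last joint's range is limited). The gripper opens to 85 mm and grips with 20 to 120 N. Pads are 22 mm wide; open, the fingers measure 114 mm over their backs; the gripper's body (76 mm by 85 mm) begins 54 mm behind the grasp point. The pads swing forward as they close: fully open they stand 13 mm farther back than shut.
Start: joints at [72.594, 4.979, 10.078, 95.1, 0, 90], TCP at [0.165, 0.525, 0.239] pointing down, gripper open.
Joint ranges: [-179.16, 179.16], [-48.56, 103.87], [-65.8, 70.77], [-126.05, 130.52], [-82.76, 87.17], [-180, 180]. Speed limits (degrees/s): [127.2, 127.2, 147.25, 180, 180, 180].

INTERFACE

Orientations are given as [roll, pitch, yaw] about the fixed x, y, z axes, in that order (R = Rz(yaw) Ry(pitch) Rx(roll)).
In Python, from workcell import bot gives the robot as it stands. The module is installed in compiled form; this text tells all that it offers.
- The arm moves only by the shell command python3 -m inch 'ROWS' [OPENING] [FORCE]. ROWS is JSON, a list of rows, each a list of 4 numbers: the shift along the world's x, y, z in cm, then the turn about the world's z in degrees. A call has exactly 8 rows; each row is the pose to reach, as a shift and turn from the pose commanded when the call began; what a row does not reach only later rows make up. A row lasts 1/8 s, in which the tool goes at most 62.5 mm and 10.7 degrees, less where a joint would pass 70% of its speed; a pose out of reach is approached as far as the arm can. A call with a gripper value outside its range is refused whole. OPENING is the finger opening in cm, from 0 to 8.54, set as the call begins (- or left out, the last holds). The fingers move at their own pace and stop on an object; FORCE is the grip in N (left out, the last holds). Time passes only in rows, so rows that repeat a pose let the fingers close, or fill a call up. It gives the time, the measured TCP pose, the force, the opening and the grip force at its end, in the units of the state.
- bot.get_obs(): the state, without advancing time (a new reading comes with each control period).
- bot.camera(name): name is "scene" or "top" or "wrist"; returns a dict with "img" (384x512x3 uint8, red, green, blue), "fovy" (degrees; the focal length in pixels is half the picture's height over the tangent of half this angle, whatever the lens; pixels are square), "cx", "cy" (the principal point, pixels), "R" (3x3) and "t" (3): a world point X has camera coordinates R X + t; the wrist camera has in their place "mount" (4x4, takes a point from camera to tool coordinates, whose origin is the TCP and whose axes are the flange's). Camera axes: x right, y down, z forward; pixel columns grow to the right and rows downward; lengths in m; the calibration is good to about 2 mm. A picture is of the moment at which its call begins: read the wrist's pose just before it. There is no depth.
- bot.job_done(): hands the job in; it is judged then, once.
Trained networks look in a picture, given as the dict that the camera call returned (one of the last four; its "shot" number tells which), for a name from the list of things; names that differ only in an ending like _2 or _b are one class to them, and where a whole thing is asked for, a point or a joint stands for the part that bears it (a point fixed in the world has none). Each returns a list of dicts, best first, with "score" (0 to 1); they miss things now and then, are a little off and sometimes report something else, mostly with a low value. They report only what shows in the picture. A call takes as long as a camera call.
- bot.find_in(thing, picture): "point" ([column, row] in pixels, amid what is visible of it).
- bot.landmark_of(thing, picture): "point" ([column, row] in pixels: a listed point, or the origin of a listed thing).
The state is a dict: "time": time; "q": joint angles; "qd": joint speeds; "joint_efforts": joint torques, N m; "ee_pos": TCP position; "tcp_rot": TCP orientation; "wrist_force": force on the tool from outside, world axes, zero at the start; "torque": the same for the moment, N m; "opening": finger opening in m; "grasp_force": force on a finger pad.
Only numpy, scipy, OpenCV 4.12 (cv2) and the standard library are available. Lean on these libraries where they do the work, as an engineer would, in place of code of your own. Each camera call takes 0.05 s, during which the arm holds its last target. There are 200 camera calls.

## Working session

There is one attempt and no reset: what is moved stays moved. The work goes in short steps, Python scripts to look and compute and a shell command to move; the robot and the scene stay as the last step left them, time stands still between calls to the robot, and variables do not carry over. Pictures are saved under pics/ and viewed, at most 10 in all, crops included, and the job is handed in when it is done.

```bash
mkdir -p pics; cat > h.py <<'E'
import numpy as np,cv2
from workcell import bot
def ray(p,uv):
    h,w=p["img"].shape[:2]; f=h/2/np.tan(np.radians(p["fovy"])/2)
    return np.array([(uv[0]-p["cx"])/f,(uv[1]-p["cy"])/f,1.])
def at(p,uv,z):
    d=p["R"].T@ray(p,uv); c=-p["R"].T@p["t"]; return c+d*(z-c[2])/d[2]
def save(p,n): cv2.imwrite("pics/"+n,p["img"][:,:,::-1])
E
python3 - <<'E'
from h import *
np.set_printoptions(precision=4,suppress=True)
o=bot.get_obs(); print(o["time"],o["ee_pos"],o["tcp_rot"],o["wrist_force"],bot.nose_length,o["opening"])
ps={n:bot.camera(n) for n in("top","scene")}
for n,p in ps.items():
    save(p,n+"1.png"); p["R"]=np.array(p["R"]);p["t"]=np.array(p["t"]);print(n,-p["R"].T@p["t"])
    for c in "yellow blue green red".split():
        for r in bot.landmark_of(c+"_top",p)[:2]: print(n,c,r["point"],round(r["score"],2),at(p,r["point"],.052))
    for t in "the_vial_amber the_vial_c the_oil_sample the_beaker_small electrode_arm".split():
        for r in bot.landmark_of(t,p)[:1]: print(n,t,r["point"],round(r["score"],2),at(p,r["point"],0))
E
python3 -c "
import cv2,numpy as np
cv2.imwrite('pics/both.png',cv2.resize(np.vstack([cv2.imread('pics/top1.png'),cv2.imread('pics/scene1.png')]),(400,600))) "
```

```text
0.0 [0.1645 0.5246 0.2386] [-179.9241   -0.0014  162.5928] [ 0.0245  0.0263 -0.3753] 0.008 0.08536031200120879
top [0.4356 0.0758 1.0375]
top yellow [177.4, 247.5] 0.42 [0.455  0.3142 0.052 ]
top blue [265.7, 238.1] 0.65 [0.477  0.0688 0.052 ]
top green [181.7, 188.4] 0.48 [0.6217 0.3056 0.052 ]
top red [254.7, 194.6] 0.67 [0.5995 0.0972 0.052 ]
top the_vial_amber [190.0, 195.2] 0.33 [0.6102 0.2923 0.    ]
top the_vial_c [222.1, 198.2] 0.62 [0.5992 0.1958 0.    ]
top the_oil_sample [278.5, 146.6] 0.84 [0.7548 0.0234 0.    ]
top the_beaker_small [218.5, 164.4] 0.71 [0.7033 0.2068 0.    ]
scene [0.2473 0.6506 0.5786]
scene yellow [280.0, 257.9] 0.73 [0.4638 0.2323 0.052 ]
scene yellow [260.7, 293.9] 0.57 [0.4516 0.3197 0.052 ]
scene blue [309.1, 207.2] 0.44 [0.4822 0.0729 0.052 ]
scene green [191.8, 247.6] 0.55 [0.6197 0.3001 0.052 ]
scene green [281.7, 258.3] 0.47 [0.4606 0.2315 0.052 ]
scene red [252.6, 195.2] 0.55 [0.6081 0.1031 0.052 ]
scene the_vial_amber [280.6, 255.8] 0.88 [0.4869 0.1854 0.    ]
scene the_vial_c [236.0, 238.0] 0.65 [0.5938 0.1924 0.    ]
scene the_oil_sample [224.1, 177.0] 0.83 [0.749  0.0246 0.    ]
scene the_beaker_small [189.7, 222.8] 0.89 [0.7103 0.209  0.    ]
scene electrode_arm [222.3, 176.8] 0.53 [0.7536 0.0264 0.    ]
```

View pics/top1.png

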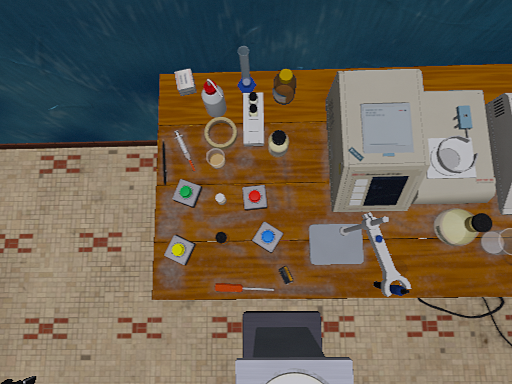

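View pics/scene1.png

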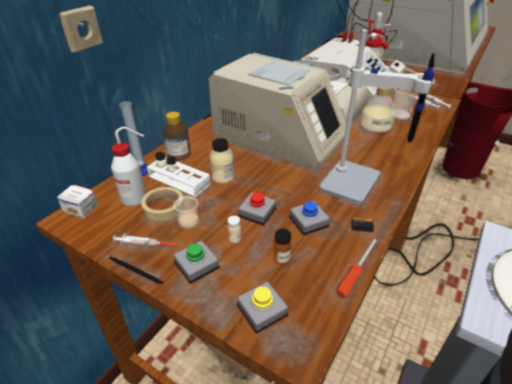

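The top view shows yellow (179,249), green (186,191), blue (267,236), red (255,196), the amber vial (221,237) and the clear vial (220,198). The scene view shows them in the same layout, with the stand well to the right. The network fixes for the keys agree with both pictures; its amber vial in the top view was wrong, and the real one is near (0.487, 0.185). I'll move over yellow with the jaws shut and look from there.

```bash
python3 -m inch '[[4.5,-3.2,0,0],[9,-6.5,0,0],[13.5,-9.7,0,0],[18,-13,0,0],[22.5,-16.2,0,0],[27,-19.5,-2,0],[29,-21,-4,0],[29,-21,-6,0]]' 0 20
cat >> h.py <<'E'
from scipy.spatial.transform import Rotation as Rn
def wrist():
    o=bot.get_obs(); p=bot.camera("wrist"); M=np.array(p["mount"])
    W=np.eye(4); W[:3,:3]=Rn.from_euler("xyz",o["tcp_rot"],degrees=True).as_matrix(); W[:3,3]=o["ee_pos"]
    C=W@M; p["R"]=C[:3,:3].T; p["t"]=-C[:3,:3].T@C[:3,3]; return o,p
HUE=dict(yellow=(24,34),green=(50,80),blue=(100,120))
def caps(p,col):
    h=cv2.cvtColor(p["img"],cv2.COLOR_RGB2HSV); m=cv2.inRange(h,(HUE[col][0],130,90),(HUE[col][1],255,255))
    n,l,s,c=cv2.connectedComponentsWithStats(m); i=1+s[1:,4].argmax() if n>1 else 0; return c[i],s[i,2:]
def look(col,name):
    np.set_printoptions(precision=4,suppress=True)
    o,p=wrist(); save(p,name); print(o["time"],o["ee_pos"],o["tcp_rot"],o["wrist_force"],o["opening"])
    for r in bot.landmark_of(col+"_top",p)[:2]: print("net",r["point"],round(r["score"],2),at(p,r["point"],.052)-o["ee_pos"])
    c,s=caps(p,col); print("hue",c,s,at(p,c,.050)-o["ee_pos"],at(p,c,.050))
E
python3 -c "from h import *; look('yellow','w1.png'); p=bot.camera('top'); p['R']=np.array(p['R']); [print(c,*caps(p,c),at(p,caps(p,c)[0],.05)) for c in HUE]"
```

```text
time: 2.0
ee_pos: [0.456, 0.3133, 0.1784]
tcp_rot: [-180.0, 0.0, 162.4]
wrist_force: [-0.4, -1.0, 0.3]
opening: -0.0001
grasp_force: 0.0
2.0 [0.456  0.3133 0.1784] [-179.9823    0.0015  162.4258] [-0.3601 -0.9732  0.3196] -0.00012908709418933892
net [258.1, 173.4] 0.88 [-0.0059  0.0057 -0.1264]
net [255.6, 164.3] 0.74 [-0.0153  0.0061 -0.1264]
hue [256.2698 171.5463] [ 34  34 886] [-0.0078  0.0044 -0.1284] [0.4482 0.3178 0.05  ]
yellow [285.4265  75.    ] [ 14  15 136] [ 0.9627 -0.0012  0.05  ]
green [185.4054 191.4595] [ 12  12 111] [0.6129 0.2953 0.05  ]
blue [246.4118  86.3162] [ 18  16 136] [0.9299 0.1168 0.05  ]
```

View pics/w1.png

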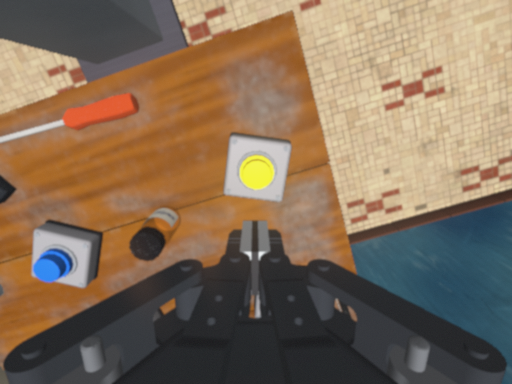

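The wrist view shows the yellow cap at (257,172) and the closed fingertips at (255,225). I need to shift about (-7, +5) mm, then descend in stages, checking the force.

```bash
python3 -m inch '[[-0.7,0.5,0,0],[-0.7,0.5,-3,0],[-0.7,0.5,-6,0],[-0.7,0.5,-8,0],[-0.7,0.5,-9,0],[-0.7,0.5,-10,0],[-0.7,0.5,-10,0],[-0.7,0.5,-10,0]]'; python3 -m inch '[[0,0,-0.2,0],[0,0,-0.4,0],[0,0,-0.6,0],[0,0,-0.8,0],[0,0,-1,0],[0,0,-1.2,0],[0,0,-1.2,0],[0,0,-1.2,0]]'; python3 -c "from h import *; look('yellow','w2.png')"
```

```text
time: 3.15
ee_pos: [0.4478, 0.3201, 0.0801]
tcp_rot: [180.0, 0.0, 162.6]
wrist_force: [0.1, -0.1, 0.3]
opening: 0.0002
grasp_force: 0.0
time: 4.15
ee_pos: [0.4476, 0.3198, 0.0674]
tcp_rot: [180.0, 0.0, 162.6]
wrist_force: [0.6, -0.3, 0.3]
opening: -0.0004
grasp_force: 0.0
4.15 [0.4476 0.3198 0.0674] [179.9972   0.0059 162.5957] [ 0.6011 -0.3271  0.2955] -0.0003566332869571573
net [251.3, 233.9] 0.56 [ 0.0021 -0.0026 -0.0154]
hue [250.7894 215.3754] [  53   36 1116] [-0.0086  0.0005 -0.0174] [0.4389 0.3203 0.05  ]
```

View pics/w2.png

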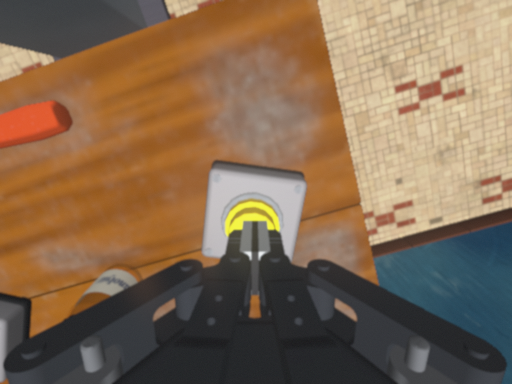

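The tips sit over the yellow cap, at (254,228) with the cap ring centred near column 251, and there is no contact yet. I'll press in two stages.

```bash
python3 -m inch '[[0,0,-0.2,0],[0,0,-0.4,0],[0,0,-0.6,0],[0,0,-0.8,0],[0,0,-1,0],[0,0,-1.2,0],[0,0,-1.2,0],[0,0,-1.2,0]]'
```

```text
time: 5.25
ee_pos: [0.4475, 0.3198, 0.0554]
tcp_rot: [180.0, 0.0, 162.6]
wrist_force: [-1.3, -0.7, 3.8]
opening: -0.0006
grasp_force: 1.6
```

```bash
python3 -m inch '[[0,0,-0.1,0],[0,0,-0.2,0],[0,0,-0.3,0],[0,0,-0.4,0],[0,0,-0.5,0],[0,0,-0.6,0],[0,0,-0.6,0],[0,0,-0.6,0]]'
```

```text
time: 6.25
ee_pos: [0.4476, 0.3199, 0.0498]
tcp_rot: [180.0, 0.0, 162.6]
wrist_force: [-2.0, -1.5, 8.8]
opening: 0.0004
grasp_force: 4.0
```

8.8 N at a tip height of 42 mm fits a fully seated plunger. I'll add 1 mm for margin, then release, rise and move above blue.

```bash
python3 -m inch '[[0,0,-0.1,0],[0,0,-0.1,0],[0,0,-0.1,0],[0,0,1,0],[0,0,5,0],[0,0,10,0],[0,0,13,0],[0,0,13,0]]'; python3 -m inch '[[0.7,-5,0,0],[1.4,-10.5,0,0],[2.1,-16,0,0],[2.8,-21,0,0],[3.1,-24.5,0,0],[3.1,-24.9,0,0],[3.1,-24.9,0,0],[3.1,-24.9,0,0]]'; python3 -c "from h import *; look('blue','w3.png'); p=bot.camera('top'); p['R']=np.array(p['R']); r=bot.landmark_of('yellow_top',p)[0]; print(r); save(p,'top2.png')"
```

```text
time: 7.25
ee_pos: [0.4484, 0.3204, 0.1818]
tcp_rot: [179.8, 0.1, 162.6]
wrist_force: [0.5, 0.7, 0.4]
opening: 0.0
grasp_force: 0.0
time: 8.25
ee_pos: [0.4784, 0.0717, 0.1788]
tcp_rot: [-180.0, -0.0, 162.7]
wrist_force: [-0.3, 0.6, 0.1]
opening: -0.0001
grasp_force: 0.0
8.25 [0.4784 0.0717 0.1788] [-179.9914   -0.0372  162.6568] [-0.2815  0.5586  0.0896] -0.00011063251850600133
net [250.3, 188.3] 0.96 [ 0.0064 -0.0062 -0.1268]
net [359.9, 143.2] 0.51 [-0.0052  0.1068 -0.1268]
hue [249.5161 184.1391] [ 32  33 841] [ 0.0026 -0.0059 -0.1288] [0.4809 0.0658 0.05  ]
{'point': [177.2, 247.1], 'score': 0.68}
```

View pics/w3.png

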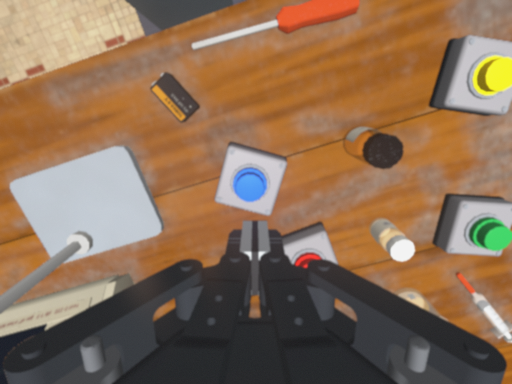

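The blue cap is at (249,184), the red key is partly under the jaws at (307,260), and yellow looks sunk at (492,75). Correcting by (+3, -6) mm and pressing.

```bash
python3 -m inch '[[0.3,-0.6,0,0],[0.3,-0.6,-3,0],[0.3,-0.6,-6,0],[0.3,-0.6,-9,0],[0.3,-0.6,-10.5,0],[0.3,-0.6,-11.3,0],[0.3,-0.6,-11.3,0],[0.3,-0.6,-11.3,0]]'; python3 -c "from h import *; look('blue','w4.png')"
```

```text
time: 9.45
ee_pos: [0.4821, 0.0649, 0.0673]
tcp_rot: [180.0, 0.1, 162.6]
wrist_force: [-0.6, -0.3, 0.6]
opening: -0.0001
grasp_force: 0.0
9.45 [0.4821 0.0649 0.0673] [179.9638   0.072  162.5949] [-0.6129 -0.289   0.6258] -0.00014230515224926624
net [254.0, 230.5] 0.61 [ 0.0004 -0.0004 -0.0153]
hue [254.9585 213.6722] [  54   36 1254] [-0.0089  0.0032 -0.0173] [0.4731 0.0681 0.05  ]
```

View pics/w4.png

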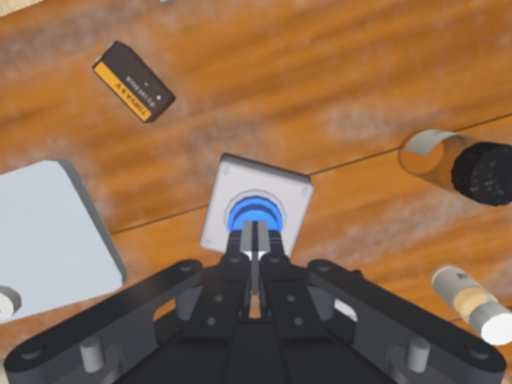

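The tips are centred on the blue cap, at (255,228) over the ring centre at (255,220). Pressing.

```bash
python3 -m inch '[[0,0,-0.3,0],[0,0,-0.6,0],[0,0,-0.9,0],[0,0,-1.2,0],[0,0,-1.4,0],[0,0,-1.6,0],[0,0,-1.7,0],[0,0,-1.7,0]]'
```

```text
time: 10.55
ee_pos: [0.4817, 0.0649, 0.0498]
tcp_rot: [180.0, 0.0, 162.6]
wrist_force: [-2.0, -0.6, 7.8]
opening: -0.0003
grasp_force: 4.0
```

```bash
python3 -m inch '[[0,0,-0.15,0],[0,0,-0.15,0],[0,0,-0.15,0],[0,0,1,0],[0,0,5,0],[0,0,10,0],[0,0,13,0],[0,0,13,0]]'; python3 -m inch '[[2.5,4.4,0,0],[5,8.8,0,0],[7.5,13.2,0,0],[10,17.6,0,0],[12.5,22,0,0],[13.4,23.5,0,0],[13.4,23.5,0,0],[13.4,23.5,0,0]]'; python3 -c "from h import *; look('green','w5.png')"
```

```text
time: 11.55
ee_pos: [0.4825, 0.0649, 0.1816]
tcp_rot: [179.9, 0.2, 162.6]
wrist_force: [0.4, 0.7, -0.5]
opening: -0.0001
grasp_force: 0.0
time: 12.55
ee_pos: [0.615, 0.2991, 0.1785]
tcp_rot: [-179.9, -0.1, 162.6]
wrist_force: [0.9, 0.4, 0.7]
opening: 0.0004
grasp_force: 0.0
12.55 [0.615  0.2991 0.1785] [-179.9329   -0.0608  162.5765] [0.9104 0.4355 0.7237] 0.00040629521559084193
net [252.3, 179.9] 0.79 [-0.0015 -0.0018 -0.1265]
net [96.9, 317.5] 0.3 [ 0.1016 -0.2227 -0.1265]
hue [254.5873 178.2057] [ 32  33 773] [-0.002   0.0007 -0.1285] [0.6131 0.2998 0.05  ]
```

View pics/w5.png

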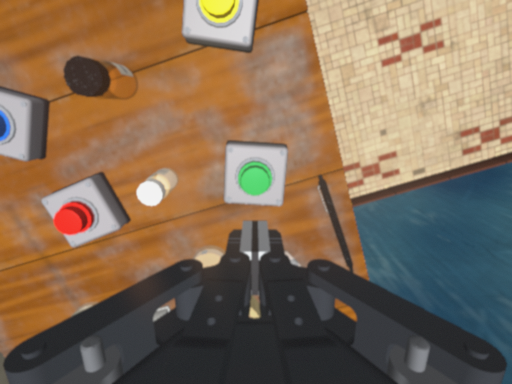

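The green cap is at (255,178), and yellow at (217,8) and blue at (2,126) look sunk compared with red at (74,218). I'll correct by (-2, 0) mm, descend and press.

```bash
python3 -m inch '[[-0.2,0,0,0],[-0.2,0,-3,0],[-0.2,0,-6,0],[-0.2,0,-9,0],[-0.2,0,-10.5,0],[-0.2,0,-11.3,0],[-0.2,0,-11.3,0],[-0.2,0,-11.3,0]]'; python3 -m inch '[[0,0,-0.3,0],[0,0,-0.6,0],[0,0,-0.9,0],[0,0,-1.2,0],[0,0,-1.4,0],[0,0,-1.6,0],[0,0,-1.7,0],[0,0,-1.7,0]]'
```

```text
time: 13.65
ee_pos: [0.614, 0.3, 0.0676]
tcp_rot: [179.9, 0.1, 162.6]
wrist_force: [0.7, 0.4, -0.4]
opening: 0.0001
grasp_force: 0.0
time: 14.65
ee_pos: [0.6137, 0.2999, 0.05]
tcp_rot: [180.0, 0.0, 162.6]
wrist_force: [-0.7, -0.2, 8.0]
opening: 0.0001
grasp_force: 3.9
```

```bash
python3 -m inch '[[0,0,-0.15,0],[0,0,-0.15,0],[0,0,-0.15,0],[0,0,1,0],[0,0,5,0],[0,0,10,0],[0,0,15,0],[0,0,15,0]]'; python3 -m inch '[[0,-3,2,0],[0,-6,4,0],[-2,-10,6,0],[-2,-10,6,0],[-2,-10,6,0],[-2,-10,6,0],[-2,-10,6,0],[-2,-10,6,0]]'
python3 - <<'E'
from h import *
o,p=wrist(); s=bot.camera("scene"); cv2.imwrite("pics/end.png",np.hstack([cv2.resize(p["img"],(400,300)),cv2.resize(s["img"][150:342,150:406],(400,300),interpolation=2)])[:,:,::-1])
E
```

```text
time: 15.65
ee_pos: [0.6147, 0.3004, 0.2041]
tcp_rot: [179.7, 0.3, 162.6]
wrist_force: [0.7, -0.0, -0.0]
opening: 0.0004
grasp_force: 0.0
time: 16.65
ee_pos: [0.5935, 0.2002, 0.2587]
tcp_rot: [-180.0, -0.0, 162.6]
wrist_force: [-0.8, -0.1, 0.2]
opening: 0.0002
grasp_force: 0.0
```

View pics/end.png

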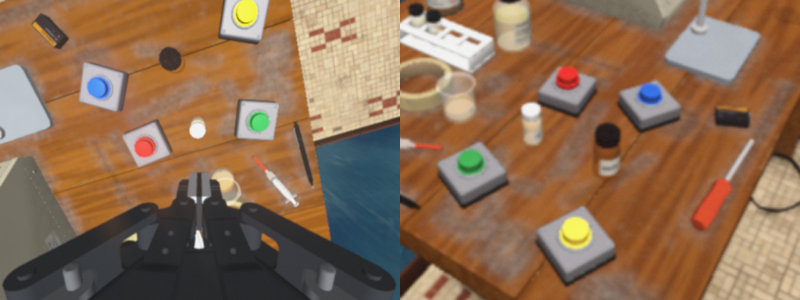

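The bench is undisturbed: all four switches and all the glassware are where they stood. The force and depth readings (about 10 N at 11 mm) fit three fully seated plungers.

```bash
python3 -c "from workcell import bot; print(bot.job_done())"
```

```text
the job is handed in; nothing more can be done
None
```

I pressed yellow, blue and green in that order, each at 8–9 N plus about 1 mm more, which by force and depth puts them fully in; red was not touched, nothing looked disturbed in the last pictures, and the job is handed in (no verdict was returned).

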